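# Zero the bench fume intake's iris damper and open it to 7

## Robot

A 6-joint arm with a two-finger parallel gripper is mounted at the origin on the work surface. World frame = base frame: x ahead of the robot, y to its left, z up, the work surface at z = 0. Lengths are in mm, angles in rad, forces in N, time in s.
With the tool pointing down it reaches from about 375 to 975 mm from the base axis. Payload 3.8 kg.
Tool frame: the origin (TCP) lies midway between the tips of the shut fingers; the grasp point (between the pads) lies 19 mm behind it; y points along the fingers, z is the direction in which the jaws open and shut, and the axes are right-handed (so a half turn about y gives the same grasp; the last joint's range is limited). The gripper opens to 85 mm and grips with 20 to 120 N. Pads are 22 mm wide; open, the fingers measure 114 mm over their backs; the gripper's body (76 mm by 85 mm) begins 54 mm behind the grasp point. The pads swing forward as they close: fully open they stand 13 mm farther back than shut.
Start: joints at [-1.386, 0.264, 1.604, -0, 1.274, -0.037], TCP at [148.485, -658.46, 231.28] pointing down, gripper open.
Joint ranges: [-2.63, 2.63], [-0.94, 2.18], [0.31, 2.57], [-1.31, 4.45], [0, 2.66], [-2.55, 2.55]. Speed limits (rad/s): [2.57, 2.57, 3.14, 3.14, 3.14, 3.14].

## Interface

Orientations are given as [roll, pitch, yaw] about the fixed x, y, z axes, in that order (R = Rz(yaw) Ry(pitch) Rx(roll)).
In Python, from cell import env, optics, workorder, finder gives the robot as it stands. The module is installed in compiled form; this text tells all that it offers.
- The arm moves only by the tool arm_command, never from a script. Its argument "targets" is a list of rows, each a list of 2 entries, a list of its own where there are three numbers: the shift along the world's x, y, z in mm, then the turn about the world's z in degrees. A call has 1 to 20 rows; each row is the pose to reach, as a shift and turn from the pose commanded when the call began; what a row does not reach only later rows make up. A row lasts 1/12 s, in which the tool goes at most 41.7 mm and 7.16 degrees, less where a joint would pass 70% of its speed; a pose out of reach is approached as far as the arm can. A call with a gripper value outside its range is refused whole. "jaw" is the opening in per cent of the stroke, from 0 (shut) to 100 (fully open), set as the call begins (left out, the last holds). The fingers move at their own pace and stop on an object; "squeeze" is the grip in N (left out, the last holds). Time passes only in rows, so rows that repeat a pose let the fingers close. It gives the time, the measured TCP pose, the force and the opening at its end, in the units of the state.
- env.get_obs(): the state, without advancing time (a new reading comes with each control period).
- optics.grab_frame(name): name is "scene" or "top"; returns the picture (400x640x3 uint8, blue, green, red); there is no depth.
- optics.calibration(name): a dict with "camera_matrix" (3x3 intrinsics, pixels), "view" (4x4, takes a point from world to camera coordinates). Camera axes: x right, y down, z forward; pixel columns grow to the right and rows downward; lengths in mm; the calibration is good to about 2 mm. A picture is of the moment at which its call begins. calibration takes no time and is no camera call.
- workorder.finish_job(): hands the job in, once; it reports no verdict.
Trained networks look in the newest picture that a camera, given by its name, has taken for a name from the list of things; names that differ only in an ending like _2 or _b are one class to them, and where a whole thing is asked for, a point or a joint stands for the part that bears it (a point fixed in the world has none). Each returns a list of dicts, best first, with "conf" (0 to 1); they miss things now and then, are a little off and sometimes report something else, mostly with a low value. They report only what shows in the picture. A call takes as long as a camera call.
- finder.trace(camera, name): "mask" (400x640 bool, what is visible of it) and "extent" ([left, top, width, height] in pixels, round what is visible of it).
The state is a dict: "t": time; "qpos": joint angles; "qvel": joint speeds; "effort": joint torques, N m; "tool_pos": TCP position; "orientation": TCP orientation; "contact_force": force on the tool from outside, world axes, zero at the start; "moment": the same for the moment, N m; "grip_width": finger opening in mm.
Only numpy, scipy, OpenCV 4.12 (cv2) and the standard library are available. Lean on these libraries where they do the work, as an engineer would, in place of code of your own. Each camera call takes 0.05 s, during which the arm holds its last target.

## Task

Set the iris damper of the round fume intake on the bench to 7: with the fingertips push its lever all the way to the shut stop at stroke 0 first, to zero the leaves, then push it back open until the pointer stands on stroke 7 of the scale (the long strokes are 0, 5 and 10), and move clear. Push the lever from the side and never grip it, and leave the other things on the bench where they are.

Things in the scene. Friction and masses are not known exactly. Their poses are not given: they have to be found in the camera images.
- damper: Galvanised fume intake fixed to the bench: duct 127 mm across up to 55 mm, round flat iris housing 188 mm across from 55 to 95 mm, then a collar 127 mm across with wire guard up to 109 mm. Two black stubs (8 mm across, to 111 mm) on top opposite the lever. Origin on the upright duct axis at bench level, z up, -x towards the middle of the lever's arc and of the scale.
- stroke_0 (a point): Stroke 0 (long, shut), 75 mm from the duct axis, on the housing's top, 95 mm up. The white scale strip there has 11 black strokes 10 degrees apart, 0 shut to 10 fully open, 0, 5 and 10 longer. Stroke n lies at 130 + 10 n degrees anticlockwise from the damper's +x, seen from above: for one standing on the lever's side facing the intake, 0 is at the left end, 10 at the right.
- stroke_7 (a point): Stroke 7, a short one, the second past the long middle stroke on the opening side; 75 mm from the duct axis, 95 mm above the bench.
- lever (a joint): Angle of the damper's lever about the duct axis, rad: 0 at the shut stop (stroke 0), grows anticlockwise seen from above, 0.1745 per stroke, 1.222 at stroke 7, 1.745 at the open stop (stroke 10). No spring: it stays where it is left; 3 to 4 N at the knob moves it.
- knob (a point): Middle of the upright black knob at the lever's end: 18 mm across, from 77 to 120 mm above the bench; this point 100 mm up, 140 mm from the duct axis, the knob 37 mm clear of the rim. It stands on a flat steel lever 12 mm wide, 74 to 77 mm up, that comes radially out of the rim. Axes turn with the lever: -x radially outward, -y the opening direction, z up.
- pointer (a point): Tip of the lever's pointer, a steel tongue bent up over the housing's rim, 78 mm from the duct axis and 98 mm above the bench, straight in line with the lever.
- headlamp: Bystander: a loose car headlamp lying on its back, lens up, 150 x 220 x 102 mm, behind the intake (the side opposite the lever). Origin under its centre.
- can: Bystander: an upright spray-type can, 52 mm across, 150 mm high, on the shut side behind the intake. Origin under its centre.
- screwdriver: Bystander: a blue-handled screwdriver 200 mm long, lying flat in front of the lever, less than 35 mm high. Origin under it, near its middle.
- bin: Bystander: an empty open orange parts bin, 160 x 100 x 60 mm, beside the intake on the open side. Origin under its centre.

How it is judged:
By the outcome, as a careful person would: the job done as asked, in the order asked, and still so for the second after the job is handed in, with the robot touching nothing.
It also fails if it takes over 64 s, if anything falls off the work surface, if the arm or the gripper's body presses on something with over 40 N, if the wrist force passes 120 N, or if a joint passes its speed limit or range.

## Working session

There is one attempt and no reset: what is moved stays moved. The work goes in short steps, Python scripts to look and compute and a tool call to move; the robot and the scene stay as the last step left them, time stands still between calls to the robot, and variables do not carry over. Pictures are saved under pics/ and viewed, and the job is handed in when it is done.

Besides the shell and the picture viewer there is one more tool, called after "Call:" by a JSON object that holds its "name" and its "arguments", one argument or row to a line. arm_command: Moves the arm, as the interface text tells. Its arguments: {"type":"object","properties":{"targets":{"type":"array"},"jaw":{"type":"number"},"squeeze":{"type":"number"}},"required":["targets"]}

```bash
mkdir -p pics
python3 - <<'E'
from cell import env, optics, finder
import cv2,numpy as np
for c in ("scene","top"):
    im=optics.grab_frame(c); cv2.imwrite(f"pics/{c}0.png",im)
    k=optics.calibration(c); print(c,np.round(k["camera_matrix"],1).tolist(),np.round(k["view"],4).tolist())
    for n in ("damper","lever","knob","can","bin","screwdriver","headlamp"):
        r=finder.trace(c,n)
        for d in r[:2]:
            ys,xs=np.nonzero(d["mask"]); print(n,round(d["conf"],2),d["extent"],xs.mean().round(1),ys.mean().round(1),len(xs))
o=env.get_obs(); print(o)
E
```

```text
scene [[451.8, 0.0, 327.0], [0.0, 451.8, 198.4], [0.0, 0.0, 1.0]] [[0.2496, 0.9683, -0.0036, -195.7306], [0.7827, -0.2039, -0.5881, -371.3683], [-0.5702, 0.144, -0.8088, 1256.5975], [0.0, 0.0, 0.0, 1.0]]
damper 0.6 [297.4, 151.3, 107.4, 120.2] 348.5 217.7 8170
damper 0.57 [306.4, 152.0, 20.3, 28.8] 313.4 165.8 241
lever 0.75 [307.9, 152.2, 16.6, 26.5] 314.0 166.9 225
lever 0.4 [318.6, 246.6, 152.7, 116.1] 392.1 302.3 11773
knob 0.53 [305.6, 154.2, 15.7, 26.5] 312.7 164.8 212
knob 0.21 [297.0, 151.7, 104.2, 118.1] 348.8 217.9 7969
can 0.61 [438.0, 195.4, 44.8, 56.9] 459.6 222.4 1719
bin 0.69 [197.6, 204.1, 69.8, 93.4] 229.9 249.1 4768
bin 0.2 [298.3, 153.2, 103.5, 115.9] 348.8 217.9 7891
screwdriver 0.53 [306.4, 126.9, 40.6, 43.5] 328.9 155.9 369
headlamp 0.58 [317.5, 245.8, 152.2, 115.2] 392.2 302.3 11960
top [[464.3, 0.0, 316.2], [0.0, 464.3, 195.1], [0.0, 0.0, 1.0]] [[-0.0279, -0.9993, 0.0263, 52.3877], [-0.9888, 0.0237, -0.1472, 597.8362], [0.1465, -0.0301, -0.9888, 853.6357], [0.0, 0.0, 0.0, 1.0]]
damper 0.88 [231.7, 144.4, 106.9, 131.2] 285.8 196.5 8467
lever 0.71 [300.8, 240.9,
[... 378 characters left out ...]
 58.9, 120.3, 85.8] 273.1 100.2 9325
{'t': 0.8, 'qpos': array([-1.38590934e+00,  2.63866498e-01,  1.60397641e+00,  4.42051655e-05,
        1.27371978e+00, -3.68794869e-02]), 'qvel': array([-0.00030815, -0.00045839, -0.00030209, -0.00065831, -0.00085844,
        0.00057984]), 'effort': array([ 5.35868439e-04, -5.14979589e+01, -3.67696917e+01, -4.67675605e-06,
        6.09750005e-04, -1.65083861e-05]), 'tool_pos': array([ 148.49468799, -658.46495446,  231.31508039]), 'orientation': array([-1.57076482e+00,  4.11355156e-05, -2.91983912e+00]), 'contact_force': array([-0.049703  ,  0.32761102,  0.84245065]), 'moment': array([ 0.00834972, -0.06582228,  0.00931621]), 'grip_width': 85.61521222538694}
```

Run:
```python
import cv2
a=cv2.imread("pics/top0.png"); cv2.imwrite("pics/top0z.png",cv2.resize(a[50:350,150:480],None,fx=2,fy=2,interpolation=cv2.INTER_CUBIC))
cv2.imwrite("pics/dz.png",cv2.resize(a[190:290,230:350],None,fx=6,fy=6,interpolation=cv2.INTER_CUBIC))
```

```text
(no output)
```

View pics/top0z.png

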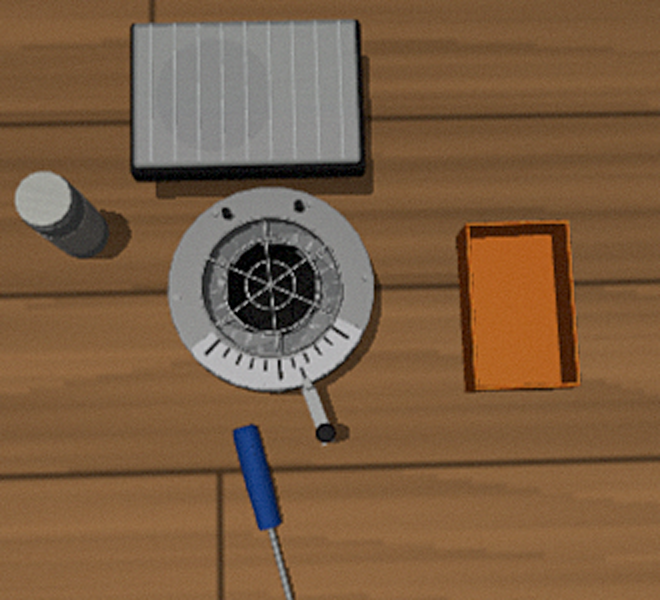

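View pics/dz.png

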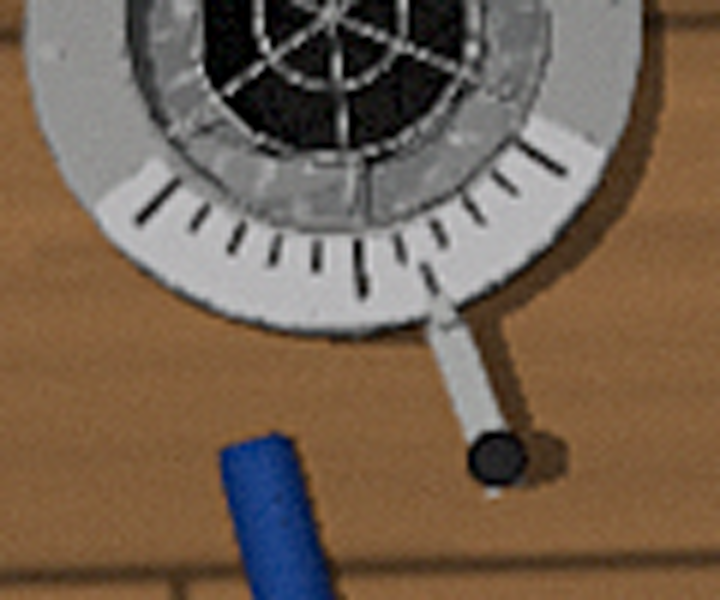

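View pics/scene0.png

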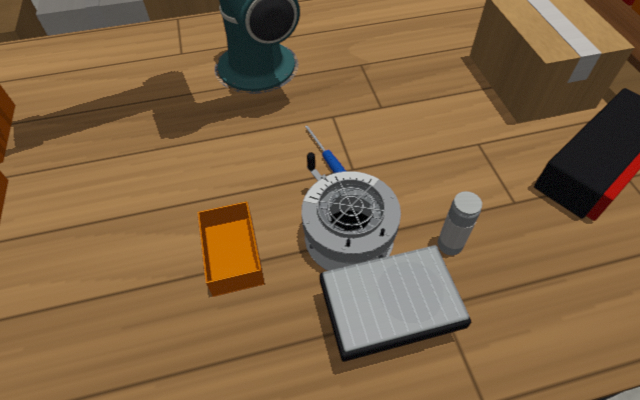

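The top view shows the scale at rows 217–240 and columns 255–322. The pointer stands at about (302,235) between strokes 6 and 7, and the knob at about (313,266). The screwdriver handle starts near (274,263). Next I fit the damper pose.

```bash
cat > h.py <<'E'
import numpy as np,cv2
from cell import env, optics, finder
def bp(c,uv,z):
    k=optics.calibration(c);K=np.array(k["camera_matrix"]);V=np.array(k["view"]);R=V[:3,:3];t=V[:3,3]
    C=-R.T@t; uv=np.atleast_2d(uv); d=(R.T@np.linalg.inv(K)@np.c_[uv,np.ones(len(uv))].T).T
    return C+d*((z-C[2])/d[:,2])[:,None]
def pr(c,P):
    k=optics.calibration(c);K=np.array(k["camera_matrix"]);V=np.array(k["view"])
    p=(V[:3,:3]@np.atleast_2d(P).T).T+V[:3,3]; q=(K@p.T).T; return q[:,:2]/q[:,2:]
E
python3 - <<'E'
from h import *
from scipy.optimize import least_squares
z=np.array([(160,200),(202,217),(237,237),(275,250),(316,255),(361,268),(402,247),(438,233),(474,210),(507,182),(544,155)],float)
uv=z/6+[230,190]-0.4
P=bp("top",uv,95)[:,:2]
r=np.array([77 if i in(0,5,10) else 75 for i in range(11)],float)
def f(p,free=True):
    a=p[2]+np.radians(130+10*np.arange(11)); rr=p[3]+np.where(np.arange(11)%5==0,p[4],0)
    return (np.c_[p[0]+rr*np.cos(a),p[1]+rr*np.sin(a)]-P).ravel()
s=least_squares(f,[600,0,0,75,2]);print(s.x,np.degrees(s.x[2]),np.sqrt((s.fun**2).mean()))
s2=least_squares(lambda p:f([*p[:3],75,p[3]]),[600,0,0,2]);print(s2.x,np.degrees(s2.x[2]))
# rim ellipse: housing outline top z95 r94
for p in (s.x,s2.x):
    c=p[:2]
    kn=bp("top",np.array([[495/6+230-.4,458/6+190-.4]]),120)[0,:2]; d=kn-c
    print("knob",kn,np.linalg.norm(d),"stroke",(np.degrees(np.arctan2(d[1],d[0])-p[2])%360-130)/10)
    pt=bp("top",np.array([[428/6+230-.4,270/6+190-.4]]),98)[0,:2]; d=pt-c
    print("ptr",pt,np.linalg.norm(d),"stroke",(np.degrees(np.arctan2(d[1],d[0])-p[2])%360-130)/10)
im=cv2.imread("pics/top0.png");p=s.x
im=cv2.resize(im[100:300,180:380],None,fx=3,fy=3,interpolation=cv2.INTER_CUBIC)
for R,Z in ((94,95),(63.5,109)):
    a=np.linspace(0,2*np.pi,60)
    for q in (pr("top",np.c_[p[0]+R*np.cos(a),p[1]+R*np.sin(a),0*a+Z])-[180,100])*3: cv2.circle(im,tuple(int(v) for v in q),1,(0,0,255),-1)
cv2.imwrite("pics/fit.png",im)
for q in ((274,263),(245+22,263+0),(283,313),(295,350)): print("scr",bp("top",q,15))
s=pr("scene",[[p[0]+94*np.cos(t),p[1]+94*np.sin(t),95] for t in np.linspace(0,6.28,60)])
im=cv2.imread("pics/scene0.png")
im=cv2.resize(im[110:310,270:470],None,fx=3,fy=3,interpolation=cv2.INTER_CUBIC)
for q in (s-[270,110])*3: cv2.circle(im,tuple(int(v) for v in q),1,(0,0,255),-1)
cv2.imwrite("pics/fits.png",im)
E
```

```text
[5.96810981e+02 9.44284945e+01 8.73791677e-02 7.17824680e+01
 3.78186383e+00] 5.006457525032635 0.3156928112744406
[5.99273901e+02 9.46391664e+01 8.73007353e-02 2.44755337e+00] 5.001963681310111
knob [464.23438094  49.69752555] 139.91931369143 stroke 6.3637791580207566
ptr [520.11397551  67.81485495] 81.18322726718044 stroke 6.413016913926148
knob [464.23438094  49.69752555] 142.32154812230624 stroke 6.340566538653135
ptr [520.11397551  67.81485495] 83.58132259940662 stroke 6.371761654558338
scr [[471.52711013 121.88464563  15.        ]]
scr [[471.90564053 135.47840819  15.        ]]
scr [[376.1419036  106.04211591  15.        ]]
scr [[307.04068479  84.50124038  15.        ]]
```

View pics/fit.png

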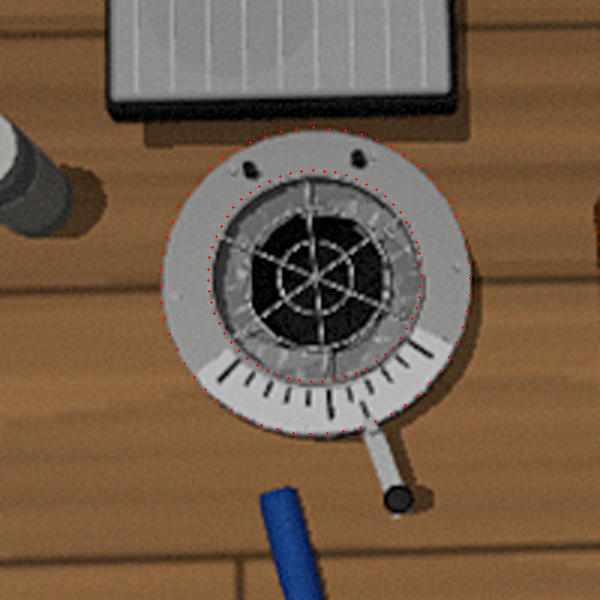

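View pics/fits.png

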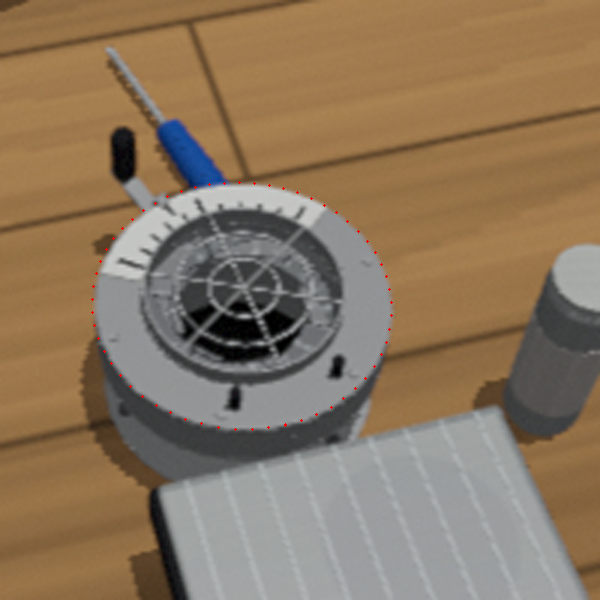

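Call:
{"name": "arm_command", "arguments": {
  "targets": [
    [[200, 300, 0], 60],
    [[200, 300, 0], 60],
    [[200, 300, 0], 60],
    [[200, 300, 0], 60],
    [[200, 300, 0], 60],
    [[200, 300, 0], 60],
    [[200, 300, 0], 60],
    [[200, 300, 0], 60],
    [[200, 300, 0], 60],
    [[334, 673, 0], 112],
    [[334, 673, 0], 112],
    [[334, 673, 0], 112],
    [[334, 673, 0], 112],
    [[334, 673, 0], 112],
    [[334, 673, 0], 112],
    [[334, 673, 0], 112],
    [[334, 673, 0], 112],
    [[334, 673, 0], 112],
    [[334, 673, 0], 112],
    [[334, 673, 0], 112]
  ],
  "jaw": 0,
  "squeeze": 20
}}

```text
t: 2.47
tool_pos: [483.7, 18.5, 231.6]
orientation: [-1.569, 0.001, -0.96]
contact_force: [-0.4, -0.7, -0.7]
grip_width: 0.1
```

Run:
```python
import numpy as np
c=np.array([597,94.5])
for nm,A in (("shut",[215,207,199,191,183,175,167,159,151,145,143,141]),("open",[119,127,135,143,151,159,167,175,183,187,191,193,195,197])):
    p0=None
    for a in A:
        p=c+140*np.array([np.cos(np.radians(a)),np.sin(np.radians(a))])
        if p0 is None:p0=p;a0=a
        print(nm,a,np.round(p,1),np.round(p-p0,1),a-a0)
```

```text
shut 215 [482.3  14.2] [0. 0.] 0
shut 207 [472.3  30.9] [-10.1  16.7] -8
shut 199 [464.6  48.9] [-17.7  34.7] -16
shut 191 [459.6  67.8] [-22.7  53.6] -24
shut 183 [457.2  87.2] [-25.1  73. ] -32
shut 175 [457.5 106.7] [-24.8  92.5] -40
shut 167 [460.6 126. ] [-21.7 111.8] -48
shut 159 [466.3 144.7] [-16.  130.5] -56
shut 151 [474.6 162.4] [ -7.8 148.2] -64
shut 145 [482.3 174.8] [  0.  160.6] -70
shut 143 [485.2 178.8] [  2.9 164.6] -72
shut 141 [488.2 182.6] [  5.9 168.4] -74
open 119 [529.1 216.9] [0. 0.] 0
open 127 [512.7 206.3] [-16.4 -10.6] 8
open 135 [498.  193.5] [-31.1 -23.5] 16
open 143 [485.2 178.8] [-43.9 -38.2] 24
open 151 [474.6 162.4] [-54.6 -54.6] 32
open 159 [466.3 144.7] [-62.8 -72.3] 40
open 167 [460.6 126. ] [-68.5 -91. ] 48
open 175 [457.5 106.7] [ -71.6 -110.2] 56
open 183 [457.2  87.2] [ -71.9 -129.8] 64
open 187 [458.   77.4] [ -71.1 -139.5] 68
open 191 [459.6  67.8] [ -69.6 -149.2] 72
open 193 [460.6  63. ] [ -68.5 -153.9] 74
open 195 [461.8  58.3] [ -67.4 -158.7] 76
open 197 [463.1  53.6] [ -66.  -163.4] 78
```

Call:
{"name": "arm_command", "arguments": {
  "targets": [
    [[0, 0, -35], 0],
    [[0, 0, -70], 0],
    [[0, 0, -100], 0],
    [[0, 0, -125], 0],
    [[0, 0, -145], 0],
    [[0, 0, -145], 0],
    [[0, 0, -145], 0]
  ]
}}

```text
t: 3.05
tool_pos: [481.2, 13.9, 85.4]
orientation: [-1.573, 0.002, -0.966]
contact_force: [0.5, -0.2, 0.1]
grip_width: -0.3
```

Run:
```python
from h import *
o=env.get_obs();print(o["tool_pos"],o["orientation"],o["contact_force"])
a=optics.grab_frame("top");b=optics.grab_frame("scene")
cv2.imwrite("pics/a1.png",np.hstack([cv2.resize(a[150:310,220:380],(400,400)),cv2.resize(b[110:270,250:410],(400,400))]))
```

```text
[481.16323621  13.88423285  85.41233939] [-1.57349898  0.00162242 -0.96558909] [ 0.4876901  -0.21561065  0.11792048]
```

View pics/a1.png

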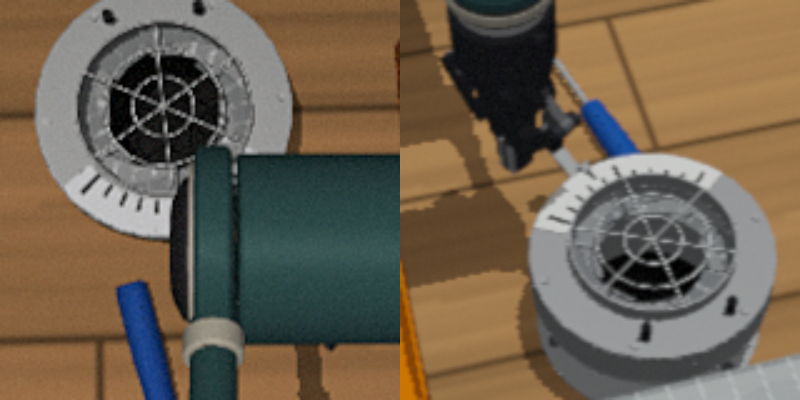

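The fingertips stand beside the knob on its open side, in the scene part of the picture at about (515,150). The arm hides the lever in the top view. I start the push toward shut.

Call:
{"name": "arm_command", "arguments": {
  "targets": [
    [[-5, 8, 0], -4],
    [[-10, 17, 0], -8],
    [[-14, 26, 0], -12],
    [[-18, 35, 0], -16],
    [[-20, 44, 0], -20],
    [[-23, 54, 0], -24],
    [[-24, 63, 0], -28],
    [[-25, 73, 0], -32],
    [[-25, 83, 0], -36],
    [[-25, 92, 0], -40],
    [[-23, 102, 0], -44],
    [[-22, 112, 0], -48],
    [[-19, 121, 0], -52],
    [[-16, 130, 0], -56],
    [[-12, 139, 0], -60],
    [[-8, 148, 0], -64],
    [[-8, 148, 0], -64]
  ]
}}

```text
t: 4.57
tool_pos: [476.8, 163.7, 88.8]
orientation: [-1.568, 0.003, -2.083]
contact_force: [-0.4, 0.2, 0.3]
grip_width: 0.4
```

Run:
```python
from h import *
o=env.get_obs();print(o["tool_pos"],o["orientation"],o["contact_force"],o["qpos"])
a=optics.grab_frame("top");b=optics.grab_frame("scene")
cv2.imwrite("pics/a2.png",np.hstack([cv2.resize(a[150:310,220:380],(400,400)),cv2.resize(b[110:270,250:410],(400,400))]))
```

```text
[476.78953039 163.67728033  88.75192679] [-1.56755595  0.00316369 -2.08288794] [-0.43815398  0.18619013  0.31492008] [ 2.81332656e-01  7.60289573e-02  2.10556085e+00 -1.10920590e-04
  9.55475072e-01  7.93493212e-01]
```

View pics/a2.png

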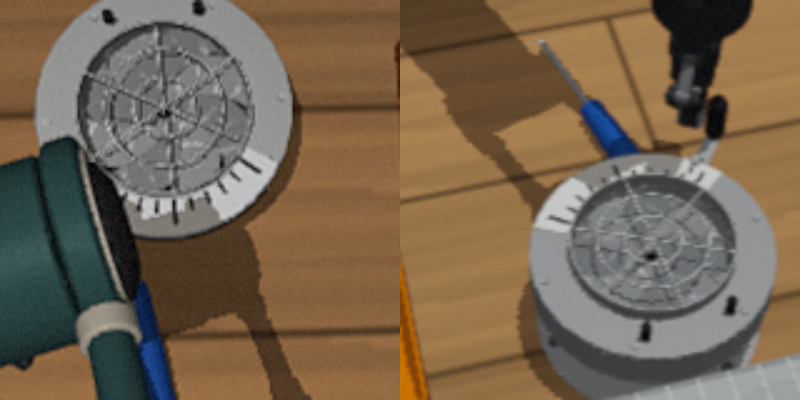

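The lever is near the shut end, with the knob just ahead of the finger. I go on in small steps onto the stop.

Call:
{"name": "arm_command", "arguments": {
  "targets": [
    [[2, 4, 0], -2],
    [[5, 8, 0], -4],
    [[6, 10, 0], -5],
    [[8, 12, 0], -6],
    [[9, 14, 0], -7],
    [[11, 16, 0], -8],
    [[11, 16, 0], -8]
  ]
}}

```text
t: 5.25
tool_pos: [485.2, 178.3, 86.4]
orientation: [-1.571, -0.001, -2.222]
contact_force: [-3.5, -3.2, 4.7]
grip_width: 0.2
```

Run:
```python
from h import *
o=env.get_obs();print(o["tool_pos"],o["orientation"],o["contact_force"])
a=optics.grab_frame("top");b=optics.grab_frame("scene")
cv2.imwrite("pics/a3.png",np.hstack([cv2.resize(a[150:310,220:380],(400,400)),cv2.resize(b[130:230,320:420],(400,400),interpolation=cv2.INTER_CUBIC)]))
```

```text
[485.19230821 178.26712397  86.35651132] [-1.57119440e+00 -1.29429233e-03 -2.22230643e+00] [-3.54511997 -3.2445188   4.74022083]
```

View pics/a3.png

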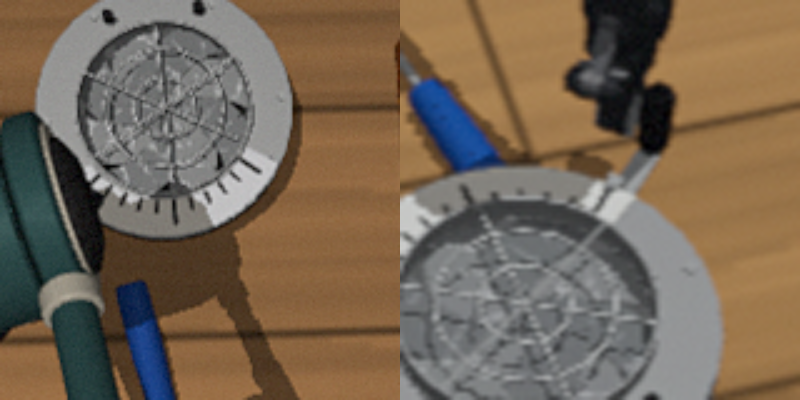

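Call:
{"name": "arm_command", "arguments": {
  "targets": [
    [[1, 1, 0], 0],
    [[2, 2, 0], -1],
    [[2, 2, 0], -1],
    [[2, 2, 0], -1]
  ]
}}

```text
t: 5.68
tool_pos: [485.1, 178.4, 86.2]
orientation: [-1.573, -0.007, -2.238]
contact_force: [-10.0, -10.7, 11.7]
grip_width: 0.2
```

Call:
{"name": "arm_command", "arguments": {
  "targets": [
    [[1, 1, 0], 0],
    [[1, 1, 0], 0],
    [[1, 1, 0], 0]
  ]
}}

```text
t: 5.93
tool_pos: [485.1, 178.5, 86.2]
orientation: [-1.573, -0.01, -2.238]
contact_force: [-12.0, -13.6, 14.9]
grip_width: 0.0
```

Call:
{"name": "arm_command", "arguments": {
  "targets": [
    [[-4, -5, 0], 0],
    [[-10, -14, 0], 0],
    [[-10, -14, 20], 0],
    [[-10, -14, 45], 0],
    [[-10, -14, 70], 0],
    [[-10, -14, 90], 0],
    [[-25, -60, 90], 0],
    [[-50, -90, 90], 0],
    [[-50, -90, 90], 0],
    [[-50, -90, 90], 0]
  ]
}}

```text
t: 6.77
tool_pos: [437.5, 90.3, 176.0]
orientation: [-1.57, 0.001, -2.242]
contact_force: [0.7, 0.5, 1.1]
grip_width: 0.0
```

Run:
```python
from h import *
o=env.get_obs();print(o["tool_pos"],o["orientation"],o["contact_force"])
a=optics.grab_frame("top");b=optics.grab_frame("scene")
cv2.imwrite("pics/a4.png",np.hstack([cv2.resize(a[190:290,220:320],(400,400),interpolation=cv2.INTER_CUBIC),cv2.resize(b[130:230,320:420],(400,400),interpolation=cv2.INTER_CUBIC)]))
```

```text
[437.45589865  90.30989604 175.99729973] [-1.57039838e+00  1.13183311e-03 -2.24170555e+00] [0.71211939 0.45627013 1.08472038]
```

View pics/a4.png

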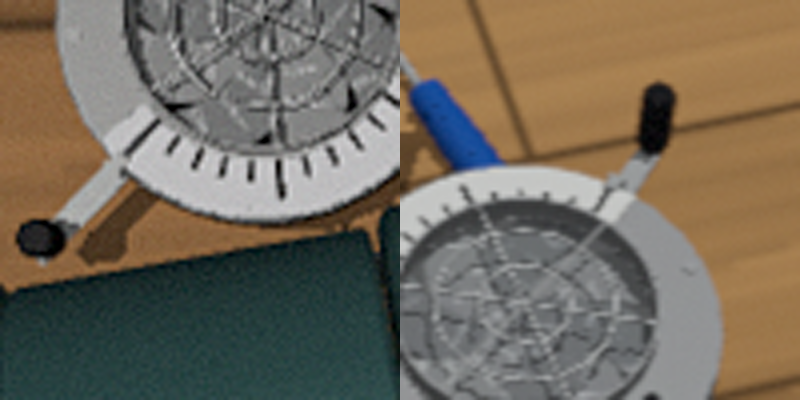

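The pointer stands on the long stroke 0 (left part, about (130,150)), and the knob is at (40,237). The push met the stop with about 18 N sideways and no motion. Next I cross over the knob to its shut side.

Call:
{"name": "arm_command", "arguments": {
  "targets": [
    [[20, 28, 0], -5],
    [[40, 56, 0], -10],
    [[60, 84, 0], -15],
    [[80, 112, 0], -20],
    [[90, 126, 0], -22],
    [[90, 126, 0], -22],
    [[90, 126, -25], -22],
    [[90, 126, -50], -22],
    [[90, 126, -75], -22],
    [[90, 126, -90], -22],
    [[90, 126, -90], -22],
    [[90, 126, -90], -22]
  ]
}}

```text
t: 7.87
tool_pos: [527.5, 217.5, 85.1]
orientation: [-1.571, -0.003, -2.622]
contact_force: [0.4, -0.4, 1.2]
grip_width: -0.0
```

Run:
```python
from h import *
o=env.get_obs();print(o["tool_pos"],o["orientation"],o["contact_force"])
a=optics.grab_frame("top");b=optics.grab_frame("scene")
cv2.imwrite("pics/a5.png",np.hstack([cv2.resize(a[150:310,160:320],(400,400)),cv2.resize(b[110:270,320:480],(400,400))]))
c=np.array([597,94.5]); u=lambda p:(np.linalg.norm(p-c),(np.degrees(np.arctan2(*(p-c)[::-1]))%360-135)/10)
print(u(bp("top",[[40/4+220-.4,236/4+190-.4]],120)[0,:2]))
```

```text
[527.53326706 217.49123228  85.06114472] [-1.57136295 -0.00271003 -2.62211179] [ 0.41457335 -0.44859365  1.16561301]
(np.float64(138.65890520618623), np.float64(0.06677753950161787))
```

View pics/a5.png

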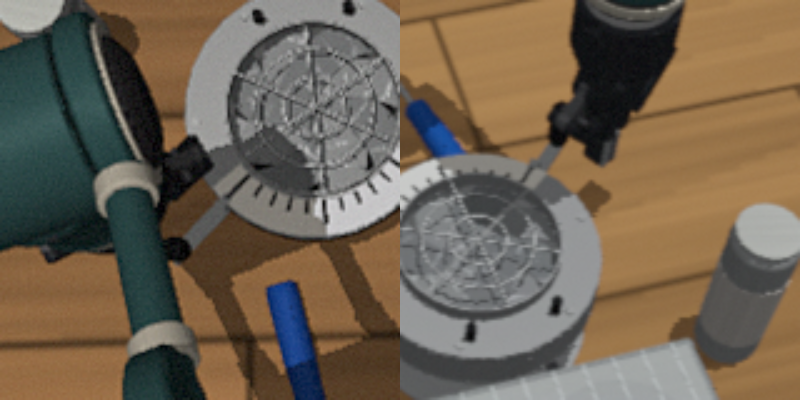

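The finger stands on the shut side of the knob and the lever is still at 0. I push open to about stroke 6, slowing at the end.

Call:
{"name": "arm_command", "arguments": {
  "targets": [
    [[-8, -5, 0], 4],
    [[-16, -11, 0], 8],
    [[-24, -17, 0], 12],
    [[-31, -24, 0], 16],
    [[-38, -31, 0], 20],
    [[-44, -38, 0], 24],
    [[-50, -46, 0], 28],
    [[-55, -55, 0], 32],
    [[-59, -63, 0], 36],
    [[-63, -72, 0], 40],
    [[-66, -82, 0], 44],
    [[-68, -91, 0], 48],
    [[-70, -101, 0], 52],
    [[-72, -110, 0], 56],
    [[-72, -118, 0], 59],
    [[-72, -124, 0], 62],
    [[-72, -128, 0], 64],
    [[-72, -131, 0], 65],
    [[-72, -131, 0], 65],
    [[-72, -131, 0], 65]
  ]
}}

```text
t: 9.63
tool_pos: [457.8, 86.6, 87.6]
orientation: [-1.568, -0.0, -1.489]
contact_force: [0.0, 0.5, 1.1]
grip_width: 0.3
```

Run:
```python
from h import *
o=env.get_obs();print(o["tool_pos"],o["orientation"],o["contact_force"])
a=optics.grab_frame("top");b=optics.grab_frame("scene")
cv2.imwrite("pics/a6.png",np.hstack([cv2.resize(a[190:290,250:350],(400,400),interpolation=cv2.INTER_CUBIC),cv2.resize(b[130:230,290:390],(400,400),interpolation=cv2.INTER_CUBIC)]))
c=np.array([597,94.5]);p=o["tool_pos"][:2]-c;print(np.linalg.norm(p),np.degrees(np.arctan2(p[1],p[0]))%360)
```

```text
[457.7794477   86.61269174  87.59098549] [-1.5677473e+00 -3.5610032e-05 -1.4893558e+00] [0.00132866 0.47551528 1.05969761]
139.44379446789858 183.24253074243111
```

View pics/a6.png

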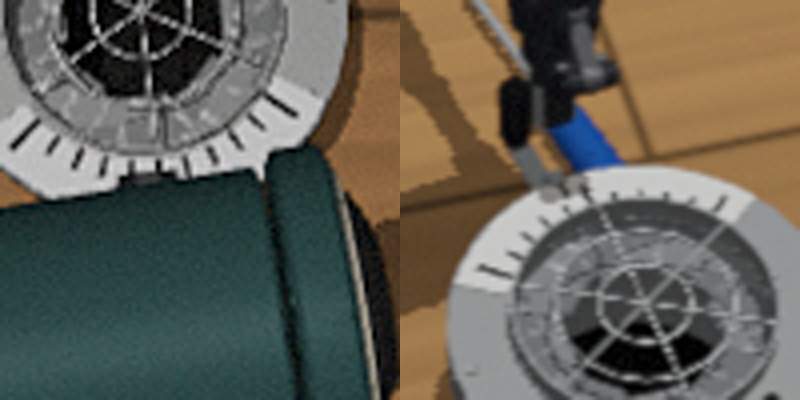

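The lever is near stroke 5.7 (pointer in the scene part at about (545,190)). I creep on.

Call:
{"name": "arm_command", "arguments": {
  "targets": [
    [[0, -3, 0], 1],
    [[1, -6, 0], 2],
    [[1, -9, 0], 4],
    [[2, -12, 0], 5],
    [[2, -15, 0], 6],
    [[3, -18, 0], 7],
    [[3, -20, 0], 8],
    [[4, -22, 0], 9],
    [[4, -23, 0], 9],
    [[4, -24, 0], 10],
    [[4, -25, 0], 10],
    [[4, -25, 0], 10]
  ]
}}

```text
t: 10.73
tool_pos: [460.6, 61.4, 86.2]
orientation: [-1.571, -0.0, -1.314]
contact_force: [1.4, 2.3, 0.5]
grip_width: -0.5
```

Run:
```python
from h import *
o=env.get_obs();print(o["tool_pos"],o["orientation"],o["contact_force"])
a=optics.grab_frame("top");b=optics.grab_frame("scene")
cv2.imwrite("pics/a7.png",np.hstack([cv2.resize(a[190:290,250:350],(400,400),interpolation=cv2.INTER_CUBIC),cv2.resize(b[145:215,290:360],(400,400),interpolation=cv2.INTER_CUBIC)]))
c=np.array([597,94.5]);p=o["tool_pos"][:2]-c;print(np.linalg.norm(p),np.degrees(np.arctan2(p[1],p[0]))%360)
```

```text
[460.64650481  61.37454823  86.22880644] [-1.57050535e+00 -2.17267635e-04 -1.31408715e+00] [1.39074524 2.27003879 0.48451173]
140.31953251725733 193.65479632571237
```

View pics/a7.png

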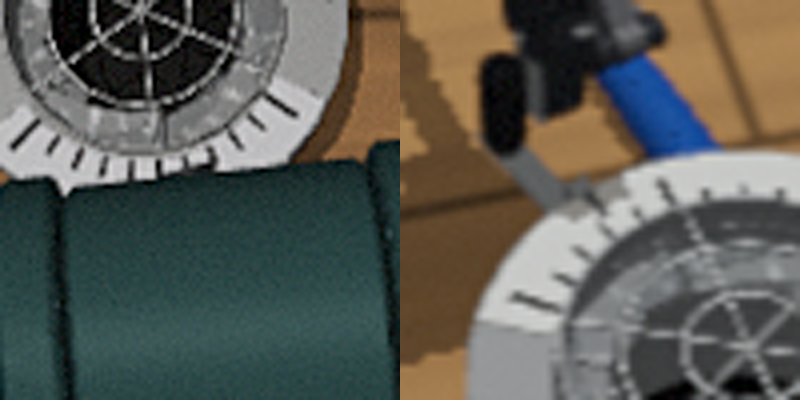

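Call:
{"name": "arm_command", "arguments": {
  "targets": [
    [[-1, 8, 0], 0],
    [[-2, 18, 0], 0],
    [[-2, 18, 30], 0],
    [[-2, 18, 65], 0],
    [[0, 30, 90], 0],
    [[10, 70, 90], 0],
    [[20, 110, 90], 0],
    [[30, 150, 90], 0],
    [[30, 150, 90], 0],
    [[30, 150, 90], 0]
  ]
}}

```text
t: 11.67
tool_pos: [489.9, 213.7, 175.8]
orientation: [-1.572, -0.001, -1.31]
contact_force: [-0.5, -0.2, 0.4]
grip_width: 0.2
```

Run:
```python
from h import *
o=env.get_obs();print(o["tool_pos"],o["orientation"],o["contact_force"])
a=optics.grab_frame("top");b=optics.grab_frame("scene")
cv2.imwrite("pics/a8.png",cv2.resize(a[200:280,260:350],(720,640)[:2],interpolation=cv2.INTER_CUBIC)[:600])
cv2.imwrite("pics/a8s.png",cv2.resize(b[145:215,290:360],(560,560),interpolation=cv2.INTER_CUBIC))
```

```text
[489.85347312 213.67938937 175.7739688 ] [-1.57223630e+00 -6.98661930e-04 -1.30978016e+00] [-0.49520633 -0.21514008  0.40564763]
```

View pics/a8.png

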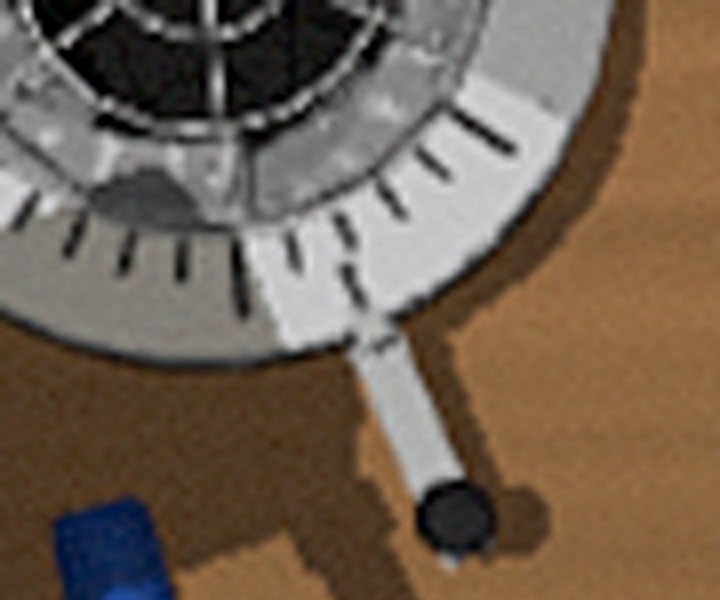

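View pics/a8s.png

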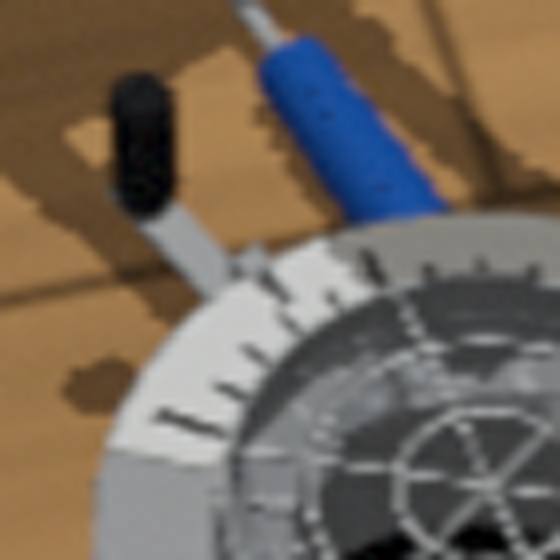

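Run:
```python
from h import *
c=np.array([597,94.5]);
def st(u,v,z):
    p=bp("top",[[u/8+260-.44,v/8+200-.44]],z)[0,:2]-c
    return np.linalg.norm(p).round(1),((np.degrees(np.arctan2(p[1],p[0]))%360-135)/10).round(2)
print("knob",st(456,516,120))
print("ptr",st(345,265,98),st(353,285,98),st(362,305,98))
print("lever mid",st(411,430,77),st(385,370,77))
for q in ((242,277),(292,252),(345,232),(392,197),(432,163),(484,130)): print(st(*q,95))
r=finder.trace("top","knob")[:1]+finder.trace("top","pointer")[:2]
for d in r:print(d["conf"],d["extent"])
```

```text
knob (np.float64(140.0), np.float64(6.71))
ptr (np.float64(79.4), np.float64(6.71)) (np.float64(84.2), np.float64(6.7)) (np.float64(89.1), np.float64(6.71))
lever mid (np.float64(118.6), np.float64(6.68)) (np.float64(103.7), np.float64(6.68))
(np.float64(75.7), np.float64(5.01))
(np.float64(72.4), np.float64(5.94))
(np.float64(72.5), np.float64(6.95))
(np.float64(71.2), np.float64(8.0))
(np.float64(71.4), np.float64(8.95))
(np.float64(75.9), np.float64(9.98))
0.82 [304.4, 232.0, 18.1, 37.6]
0.63 [305.1, 244.8, 16.0, 27.3]
```

Knob, pointer and lever edge all read 6.7, so I need about 2.9° more, or 7 mm at the knob.

Call:
{"name": "arm_command", "arguments": {
  "targets": [
    [[-20, -70, 0], 0],
    [[-32, -110, 0], 0],
    [[-32, -132, 0], 0],
    [[-32, -132, 0], 0],
    [[-32, -132, -30], 0],
    [[-32, -132, -60], 0],
    [[-32, -132, -90], 0],
    [[-32, -132, -90], 0],
    [[-31, -140, -90], 1],
    [[-30, -146, -90], 2],
    [[-30, -149, -90], 3],
    [[-29, -151, -90], 3],
    [[-29, -153, -90], 3],
    [[-29, -155, -90], 3],
    [[-28, -156, -90], 3],
    [[-28, -157, -90], 3],
    [[-28, -157, -90], 3],
    [[-28, -157, -90], 3]
  ]
}}

```text
t: 13.37
tool_pos: [462.7, 54.5, 86.4]
orientation: [-1.57, -0.0, -1.262]
contact_force: [0.3, 2.0, 0.9]
grip_width: -0.2
```

Call:
{"name": "arm_command", "arguments": {
  "targets": [
    [[-1, 8, 0], 0],
    [[-2, 18, 0], 0],
    [[-2, 18, 30], 0],
    [[-2, 18, 65], 0],
    [[0, 30, 90], 0],
    [[10, 70, 90], 0],
    [[20, 110, 90], 0],
    [[30, 155, 90], 0],
    [[30, 155, 90], 0],
    [[30, 155, 90], 0]
  ]
}}

```text
t: 14.2
tool_pos: [492.0, 212.1, 175.8]
orientation: [-1.572, -0.0, -1.257]
contact_force: [-0.8, -0.1, 0.3]
grip_width: -0.1
```

Run:
```python
from h import *
a=optics.grab_frame("top");b=optics.grab_frame("scene")
cv2.imwrite("pics/a9.png",cv2.resize(a[200:275,260:350],(720,600),interpolation=cv2.INTER_CUBIC))
cv2.imwrite("pics/a9s.png",cv2.resize(b[145:215,290:360],(560,560),interpolation=cv2.INTER_CUBIC))
```

```text
(no output)
```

View pics/a9.png

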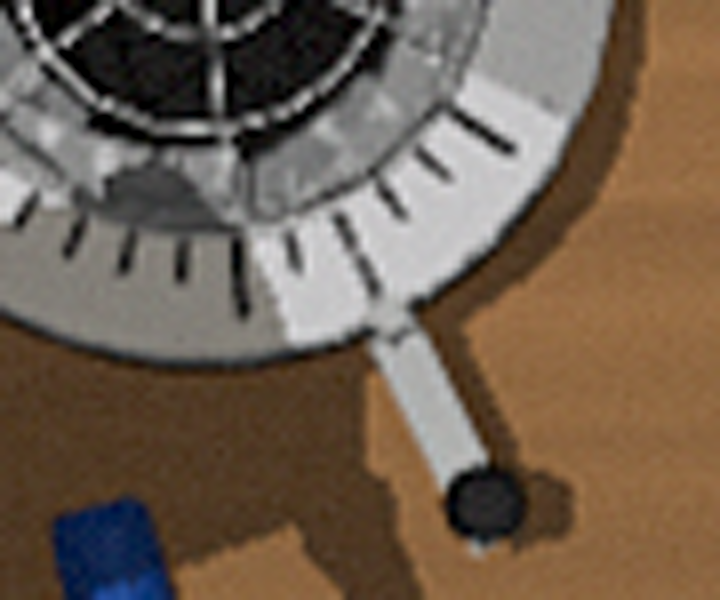

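View pics/a9s.png

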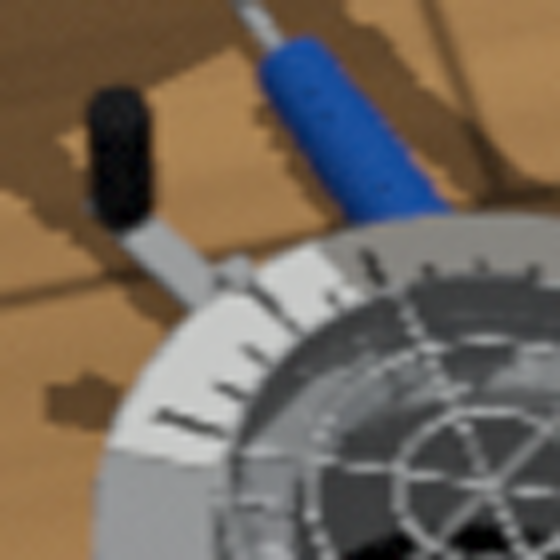

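The pointer's dark line runs straight on from stroke 7 in both views, in the top view from (342,220) to (375,293). I measure it, then move well clear.

Run:
```python
from h import *
c=np.array([597,94.5]);
def st(u,v,z):
    p=bp("top",[[u/8+260-.44,v/8+200-.44]],z)[0,:2]-c
    return np.linalg.norm(p).round(1),((np.degrees(np.arctan2(p[1],p[0]))%360-135)/10).round(2)
print("knob",st(486,502,120),"ptr",st(368,277,98),st(375,293,98),"lever",st(430,410,77),st(405,360,77),"s7",st(344,230,95))
```

```text
knob (np.float64(140.1), np.float64(7.0)) ptr (np.float64(84.0), np.float64(6.96)) (np.float64(87.9), np.float64(6.95)) lever (np.float64(116.3), np.float64(6.96)) (np.float64(103.6), np.float64(6.96)) s7 (np.float64(72.0), np.float64(6.95))
```

Call:
{"name": "arm_command", "arguments": {
  "targets": [
    [[-20, 20, 40], 0],
    [[-40, 40, 80], 0],
    [[-50, 50, 90], 0],
    [[-50, 50, 90], 0],
    [[-50, 50, 90], 0],
    [[-50, 50, 90], 0]
  ]
}}

```text
t: 14.8
tool_pos: [442.1, 258.0, 265.4]
orientation: [-1.572, -0.001, -1.263]
contact_force: [0.3, 0.4, -0.6]
grip_width: -0.1
```

Run:
```python
from h import *
a=optics.grab_frame("top");b=optics.grab_frame("scene")
cv2.imwrite("pics/b1.png",np.hstack([cv2.resize(x,(400,250)) for x in (a,b)]))
for n in ("can","bin","headlamp","screwdriver"):
  for cam in ("top","scene"):
    d=finder.trace(cam,n)
    if d: print(n,cam,d[0]["conf"],d[0]["extent"])
o=env.get_obs();print(o["t"],o["tool_pos"],o["contact_force"],abs(o["qvel"]).max())
```

```text
can top 0.89 [161.3, 139.8, 44.2, 37.7]
can scene 0.2 [298.8, 154.5, 26.5, 30.8]
bin top 0.66 [380.0, 157.6, 61.0, 89.6]
bin scene 0.89 [196.9, 201.3, 70.6, 93.8]
headlamp top 0.64 [158.7, 137.6, 48.1, 39.8]
headlamp scene 0.56 [319.9, 244.5, 151.9, 117.8]
screwdriver top 0.81 [263.3, 265.1, 36.3, 100.6]
screwdriver scene 0.85 [323.8, 149.9, 19.4, 22.9]
15.3 [442.55492597 259.35655224 265.92932271] [ 0.47366085 -0.61905007  0.08676615] 0.002941094707510192
```

View pics/b1.png

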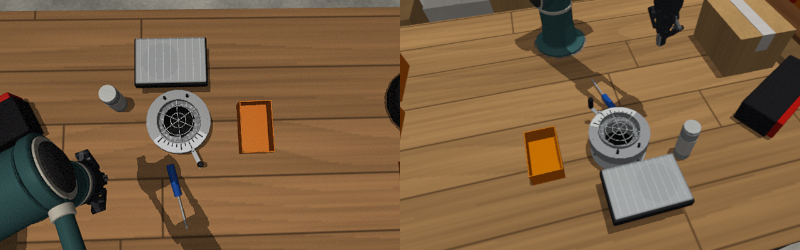

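The arm is clear, the bystanders are where they were and the lever is at 7. I hand in.

```bash
python3 -c "
from cell import workorder
print(workorder.finish_job())"
```

```text
the job is handed in; nothing more can be done
None
```

The damper is set to 7. With shut fingers I pushed the lever from the side onto the shut stop. It took about 18 N sideways without moving further, and the camera showed the pointer on stroke 0. I then crossed over the knob and pushed it open in three steps, to about 5.7, then 6.7, then 7. I never gripped the lever.

- **Final reading:** From the top camera the knob reads 7.00 and the pointer and lever read 6.95–6.96. Stroke 7 itself measures 6.95 the same way, so the pointer is on it to within about 0.05 stroke.
- **Bystanders:** The last pictures show the can, bin, headlamp and screwdriver where they were.
- **Disagreeing checks:** In the last check the network reported the can in place of the headlamp in the top view. It also gave a wrong, low-confidence spot near the knob for the can in the scene view. The pictures themselves were clear for both.
- **Hand-in:** The arm was clear with no contact force beyond sensor noise, at 15.3 s of the 64 s allowed.

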